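# Prop up the tablet on the breakfast ledge

## Task

Swing the tablet stand's orange prop leg up and back until it comes up against its stop, and press it there with a steady push of about 10 N for half a second so that it sets; never push the leg with 20 N. Then lift the tablet out of its wooden dock and set it down gently on the stand, behind the two front prongs and about centred, screen to the front, leaning back against the leg. Let go of it and leave everything else on the ledge where it stands.

Things in the scene. Friction and masses are not known exactly. Their poses are not given: they have to be found in the camera images.
- stand: Tablet stand screwed to the ledge; origin on the ledge surface, z up, front -x (roughly towards the robot). Plate x -60..70, y -75..75, 14 mm thick. Two prongs, 26 mm wide at y = +-52, stand at x -18..-10 up to z 27 mm. The tablet's lower edge rests on the plate (z 14) between the prongs' rear (x -10) and the hinge cheeks' front (x 14; they reach z 33 mm, y within 26).
- stand_seat (a point): point on the stand's plate (z = 14 mm) at the rear face of the prongs, mid-way between them; axes as the stand's.
- stand_hinge (a point): centre of the leg's hinge, stand frame (20, 0, 24) mm. The hinge axis is the stand's y.
- leg_tip (a point): centre of the smooth black nylon crossbar (12 mm diameter, 70 mm long along the stand's y) at the free end of the orange prop leg, 68 mm from the hinge axis. Folded, the leg points to the stand's front (-x), passing between the prongs; it swings up over the hinge and then leans back. Follow its arc: a straight push on the low leg meets it partly end-on.
- leg (a joint): Prop leg angle, rad: 0 folded flat to the front, grows as it swings up and back; starts 0.6 to 0.9. Firm stop with very little give at 1.80: meet it slowly. A friction hinge (1 to 3 N of push at the tip) holds it where left. True angle above the plate = value + hidden set-screw offset (-0.07 to 0.07), so the stop must be felt. It sets when pressed there with over 5 N for 0.25 s; 20 N bends it.
- dock: light wooden charging dock, fixed, 80 (x) x 150 (y) x 38 mm, origin at the centre of its underside. A slot 11 mm wide along its y through its middle, its floor at z = 10 mm, holds the tablet upright.
- tablet_center (a point): centre of the tablet, a loose grey slab 9 mm thick (x), 190 mm wide (y), 140 mm tall (z), 0.2 to 0.4 kg. z points to its top edge, -x out of the dark screen. It starts upright in the dock's slot, screen to the dock's front (-x), top edge 150 mm above the ledge; it may lean up to 4 degrees in the slot.
- mug_a: matte black mug, 80 mm across, 92 mm tall, loose; origin under its centre. Leave alone.
- mug_b: the other matte black mug, the same size. Leave alone.
- coaster: frosted glass coaster, 96 mm across, 7 mm thick, loose. Leave alone.
- infuser: stainless tea infuser ball, 46 mm across, 64 mm tall with its loop, standing on the coaster. Leave alone.
- honey_jar: amber jar, 68 mm across, 85 mm tall, loose. Leave alone.
- tablet: the same tablet as a whole, with its origin at the middle of its lower edge, axes as tablet_center.
Things that resemble listed ones, but are neither listed nor needed, are in the scene too. What is meant by the tablet is not blue, and is the larger of those in its own colour.

How it is judged (in metres and radians):
On the way:
1. the prop leg is pressed against its stop by the fingers with more than 5 N for a quarter of a second (value of joint leg above 1.77 rad and contact force between the fingers and leg above 5 N), for 0.25 s.
At the end, for the whole second after the job is handed in: the leg is still at its stop (within 0.06 rad); the tablet stands on the plate behind the prongs, centred within 30 mm and square to the stand within 0.15 rad, screen to the front, leaning back 0.08 to 0.55 rad with its back on the leg, at rest and released (value of joint leg above 1.74 rad and z of stand_seat in the frame of tablet_center between -0.078 and -0.058 m and x of stand_seat in the frame of tablet_center between -0.03 and 0 m and y of tablet_center in the frame of stand between -0.03 and 0.03 m and angle between the y axis of tablet_center and the y axis of stand, either way round below 0.15 rad and angle between tablet_center's own z axis and vertical between 0.08 and 0.55 rad and contact force between tablet and leg above 0.1 N and linear speed of tablet below 0.02 m/s); the robot touches nothing.
It fails at once if the leg is pushed with more than 20 N (contact force between the fingers and leg above 20 N).
It fails at once if the tablet is banged onto the stand (more than 40 N) (contact force between tablet and stand above 40 N).
It fails at once if a mug, the coaster, the infuser or the jar is moved by more than 15 mm (distance of any of mug_a, mug_b, coaster, infuser, honey_jar from where it was at the start of the episode above 0.015 m).
It also fails if it takes over 67 s, if anything falls off the work surface, if the arm or the gripper's body presses on something with over 40 N, if the wrist force passes 120 N, or if a joint passes its speed limit or range.

## Robot

A 6-joint arm with a two-finger parallel gripper is mounted at the origin on the work surface. World frame = base frame: x ahead of the robot, y to its left, z up, the work surface at z = 0. Lengths are in m, angles in degrees, forces in N, time in s.
With the tool pointing down it reaches from about 0.375 to 0.9 m from the base axis. Payload 3.1 kg.
Tool frame: the origin (TCP) lies on the centre line of the jaws, within the pads' length; the fingertips stand 25 mm ahead of it and the grasp point (between the pads) lies 6 mm ahead of it; z points along the fingers, y is the line along which they close (so a half turn about z gives the same grasp; the last joint's range is limited). The gripper opens to 87 mm and grips with 3 to 60 N. Pads are 19 mm wide; open, the fingers measure 117 mm over their backs; the gripper's body (75 mm by 190 mm) begins 51 mm behind the grasp point.
Start: joints at [57.668, 30.224, 82.088, -0, 67.689, -10.227], TCP at [0.235, 0.579, 0.248] pointing down, gripper open.
Joint ranges: [-176.69, 176.69], [-43.24, 126.21], [12.49, 139.97], [-82, 262], [0, 151.66], [-163.58, 163.58]. Speed limits (degrees/s): [159.86, 159.86, 180, 180, 180, 180].

## Interface

Orientations are given as a 3x3 rotation matrix whose columns are the frame's x, y, z axes.
In Python, from rig import * gives the robot as it stands.
- The arm moves only by the tool step_arm, never from a script. Its argument "steps" is a list of rows, each a list of 7 numbers: the shift along the tool's x, y, z normalised to -1 to 1, where 1 is 0.3 m, then the turn, a rotation vector about the tool's x, y, z normalised to -1 to 1, where 1 is 45 degrees, then the gripper's target within -1 to 1 (shut at 1, half-way at 0, fully open at -1). A call has 1 to 8 rows; each row is the pose to reach, as a shift and turn from the pose commanded when the call began, along the tool's axes at that moment; what a row does not reach only later rows make up. A row lasts 1/12 s, in which the tool goes at most 41.7 mm and 7.16 degrees, less where a joint would pass 70% of its speed; a pose out of reach is approached as far as the arm can. A call with a number of a shift or a turn outside -1 to 1 is refused whole. A call with a gripper value outside its range is refused whole. The fingers move at their own pace and stop on an object; the grip force is fixed at half the most. Time passes only in rows, so rows that repeat a pose let the fingers close. It gives the time, the measured TCP pose, the force, the opening and the grip force at its end, in the units of the state.
- read_state(): the state, without advancing time (a new reading comes with each control period).
- capture(name): name is "side" or "top" or "wrist"; returns a dict with "image" (480x640x3 uint8, red, green, blue), "vertical_fov" (degrees; the focal length in pixels is half the picture's height over the tangent of half this angle, whatever the lens; pixels are square), "cx", "cy" (the principal point, pixels), "world_from_camera" (4x4, takes a point from camera to world coordinates); the wrist camera has in their place "T_tool_cam" (4x4, takes a point from camera to tool coordinates, whose origin is the TCP and whose axes are the flange's). Camera axes: x right, y down, z forward; pixel columns grow to the right and rows downward; lengths in m; the calibration is good to about 2 mm. A picture is of the moment at which its call begins: read the wrist's pose just before it. There is no depth.
- hand_in(): hands the job in; it is judged then, once.
The state is a dict: "time_s": time; "joint_positions": joint angles; "qvel": joint speeds; "tau": joint torques, N m; "position": TCP position; "tcp_rot": TCP orientation; "force": force on the tool from outside, world axes, zero at the start; "moment": the same for the moment, N m; "opening": opening from 0.0 (shut) to 1.0 (fully open); "grasp_force": force on a finger pad.
Only numpy, scipy, OpenCV 4.12 (cv2) and the standard library are available. Lean on these libraries where they do the work, as an engineer would, in place of code of your own. Each camera call takes 0.05 s, during which the arm holds its last target. There are 200 camera calls.

## Working session

There is one attempt and no reset: what is moved stays moved. The work goes in short steps, Python scripts to look and compute and a tool call to move; the robot and the scene stay as the last step left them, time stands still between calls to the robot, and variables do not carry over. Pictures are saved under pics/ and viewed, at most 11 in all, crops included, and the job is handed in when it is done.

Besides the shell and the picture viewer there is one more tool, called by a JSON object that holds its "fn" and its "kwargs". step_arm: Moves the arm, as the interface text tells. Scaled input: -1 to 1 covers 0.3 m each way for a shift and 45 degrees each way for a turn. Its arguments: {"type":"object","properties":{"steps":{"type":"array"}},"required":["steps"]}

```bash
mkdir -p pics; ls; python3 - <<'E'
from rig import *
import cv2,numpy as np,pickle
s=read_state(); print({k:np.round(v,3).tolist() for k,v in s.items()})
d={}
for n in("side","top"):
    c=capture(n); d[n]=c; cv2.imwrite(f"pics/{n}0.png",c["image"][:,:,::-1])
    print(n,c["vertical_fov"],c["cx"],c["cy"],np.round(c["world_from_camera"],3).tolist(), [k for k in c])
pickle.dump(d,open("c0.pkl","wb"))
E
```

```text
pics
{'time_s': 0.0, 'joint_positions': [57.669, 30.279, 82.155, -0.0, 67.688, -10.228], 'qvel': [0.013, -0.021, -0.037, 0.089, -0.08, 0.015], 'tau': [-0.001, -44.004, -17.659, 0.063, 0.058, -0.0], 'position': [0.235, 0.579, 0.247], 'tcp_rot': [[-0.927, 0.376, -0.001], [0.376, 0.927, -0.002], [0.0, -0.002, -1.0]], 'force': [0.654, 0.436, -0.1], 'moment': [0.031, -0.009, 0.023], 'grasp_force': 0.0, 'opening': 1.0}
side 43.05879273741479 324.36297101689985 252.08849332841615 [[0.828, -0.282, 0.485, -0.195], [-0.561, -0.445, 0.698, -0.968], [0.019, -0.85, -0.527, 0.827], [0.0, 0.0, 0.0, 1.0]] ['image', 'vertical_fov', 'cx', 'cy', 'world_from_camera']
top 44.56585395264227 318.18994631577414 246.81169149748473 [[-0.019, -0.992, 0.127, 0.305], [-1.0, 0.016, -0.025, 0.011], [0.023, -0.128, -0.992, 1.355], [0.0, 0.0, 0.0, 1.0]] ['image', 'vertical_fov', 'cx', 'cy', 'world_from_camera']
```

View pics/top0.png

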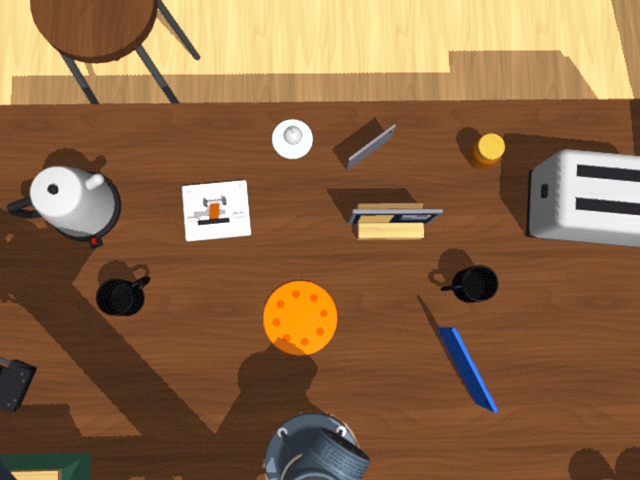

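View pics/side0.png

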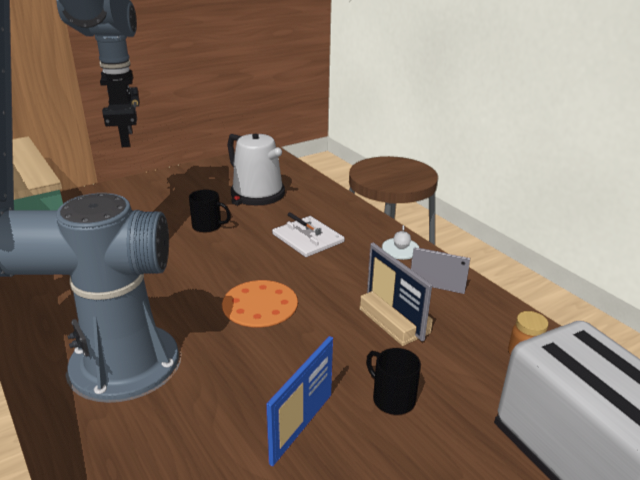

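The top picture shows the white stand around (216,211), the dock with the tablet around (391,220), a smaller grey slab at (371,147), mugs at (121,296) and (475,284), the coaster with the infuser at (292,138), and the jar at (488,150). I'll enlarge the stand and the dock.

```bash
cat > h.py <<'E'
import numpy as np,cv2,pickle
def cam(c): 
    f=240/np.tan(np.radians(c["vertical_fov"]/2)); return f,c["cx"],c["cy"]
def ray(c,u,v,M=None):
    M=c["world_from_camera"] if M is None else M
    f,cx,cy=cam(c); d=M[:3,:3]@np.array([(u-cx)/f,(v-cy)/f,1]); return M[:3,3],d
def onz(c,u,v,z,M=None):
    o,d=ray(c,u,v,M); return o+d*(z-o[2])/d[2]
def proj(c,P,M=None):
    M=c["world_from_camera"] if M is None else M
    f,cx,cy=cam(c); p=(np.atleast_2d(P)-M[:3,3])@M[:3,:3]
    return np.c_[cx+f*p[:,0]/p[:,2],cy+f*p[:,1]/p[:,2]]
def crop(im,x0,y0,w,h,k): return cv2.resize(im[y0:y0+h,x0:x0+w],None,fx=k,fy=k,interpolation=cv2.INTER_CUBIC)
E
python3 - <<'E'
from h import *
d=pickle.load(open("c0.pkl","rb"))
t=d["top"]["image"];s=d["side"]["image"]
a=np.vstack([np.hstack([crop(t,170,170,100,75,4),crop(t,345,185,100,75,4)]),np.hstack([crop(s,260,190,100,75,4),crop(s,345,240,100,75,4)])])
cv2.imwrite("pics/crops0.png",a[:,:,::-1])
E
```

```text
(no output)
```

View pics/crops0.png

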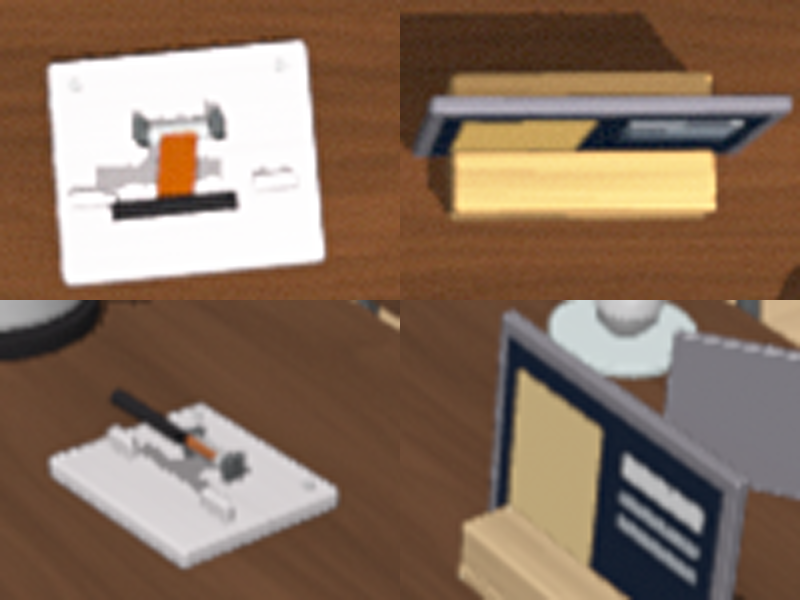

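```bash
cat > m.py <<'E'
from h import *
d=pickle.load(open("c0.pkl","rb"));T=d["top"];S=d["side"]
def px(L,x0,y0): return [(x0+(x+.5)/4-.5,y0+(y+.5)/4-.5) for x,y in L]
def rect(L,z,name,cx):
    P=np.array([onz(T,*p,z)[:2] for p in L]) # order: rearleft, rearright, frontright, frontleft
    c=P.mean(0); e=(P[0]+P[1]-P[2]-P[3])/2; f=(P[0]+P[3]-P[1]-P[2])/2
    print(name,"corners",P.round(4).tolist(),"centre",c.round(4),"xlen",np.linalg.norm(e).round(4),"ylen",np.linalg.norm(f).round(4),"yaw x",np.degrees(np.arctan2(e[1],e[0])).round(2),"yaw y",np.degrees(np.arctan2(-f[0],f[1])).round(2))
    return c
c=rect(px([(50,63),(304,41),(325,262),(65,285)],170,170),.014,"stand",0)
rect(px([(52,75),(312,75),(314,213),(53,213)],345,185),.038,"dock",0)
rect(px([(35,97),(391,97),(390,111),(32,111)],345,185),.15,"tablettop",0)
# leg tip ends
for p in px([(113,212),(237,200)],170,170): print("bar",[onz(T,*p,z).round(4).tolist() for z in(.06,.07,.08)])
# side rays corner check
for p in px([(50,160),(203,104),(337,192)],260,190): print("side plate",onz(S,*p,.014).round(4))
for p in px([(112,100),(190,137)],260,190):print("side bar",[onz(S,*p,z).round(4).tolist() for z in(.06,.07,.08)])
for p in px([(105,13),(343,187)],345,240): print("side tablet top front corners z.15",onz(S,*p,.15).round(4))
for n,p,z in(("mug b",(475,284),.092),("mug a",(121,296),.092),("coaster",(292,139),.007),("jar",(488,148),.085),("small tablet",(346,165),.1),("small tablet",(395,127),.1),("kettle",(60,188),.2)): print(n,onz(T,*p,z).round(3))
E
python3 m.py
```

```text
stand corners [[0.6269, 0.2917], [0.638, 0.1442], [0.5073, 0.1325], [0.4962, 0.2817]] centre [0.5671 0.2125] xlen 0.1312 ylen 0.1488 yaw x 4.75 yaw y 4.29
dock corners [[0.5735, -0.1143], [0.5714, -0.264], [0.4913, -0.2618], [0.4936, -0.1127]] centre [ 0.5325 -0.1882] xlen 0.0801 ylen 0.1495 yaw x -1.36 yaw y -0.85
tablettop corners [[0.5391, -0.0944], [0.5364, -0.2819], [0.529, -0.281], [0.5317, -0.0926]] centre [ 0.5341 -0.1875] xlen 0.0076 ylen 0.188 yaw x -10.06 yaw y -0.82
bar [[0.5304, 0.2462, 0.06], [0.5286, 0.2444, 0.07], [0.5269, 0.2426, 0.08]]
bar [[0.5361, 0.1772, 0.06], [0.5344, 0.176, 0.07], [0.5326, 0.1747, 0.08]]
side plate [0.499  0.2783 0.014 ]
side plate [0.6291 0.29   0.014 ]
side plate [0.6376 0.1408 0.014 ]
side bar [[0.5344, 0.2555, 0.06], [0.5249, 0.2395, 0.07], [0.5154, 0.2235, 0.08]]
side bar [[0.551, 0.1857, 0.06], [0.5412, 0.1707, 0.07], [0.5315, 0.1556, 0.08]]
side tablet top front corners z.15 [ 0.5349 -0.0944  0.15  ]
side tablet top front corners z.15 [ 0.5317 -0.2872  0.15  ]
mug b [ 0.381 -0.36   0.092]
mug a [0.368 0.403 0.092]
coaster [0.738 0.035 0.007]
jar [ 0.687 -0.407  0.085]
small tablet [ 0.647 -0.085  0.1  ]
small tablet [ 0.733 -0.196  0.1  ]
kettle [0.58  0.495 0.2  ]
```

```bash
cat > plan.py <<'E'
from h import *
from rig import read_state
from scipy.spatial.transform import Rotation as Ro
O=np.array([.5621,.2121,0.]); PSI=4.5
RS=Ro.from_euler("z",PSI,degrees=True).as_matrix()
def S2W(p): return O+RS@(np.array(p)/1000.)
def tool(a,lean=0):  # tool x at world yaw a, pointing down
    x=np.array([np.cos(np.radians(a)),np.sin(np.radians(a)),0]); z=np.array([0,0,-1.]); R=np.c_[x,np.cross(z,x),z]
    return R
def rowto(p,R=None):
    s=read_state(); p0=np.array(s["position"]); R0=np.array(s["tcp_rot"])
    R=R0 if R is None else R
    sh=R0.T@(np.array(p)-p0)/.3; tu=np.degrees(Ro.from_matrix(R0.T@R).as_rotvec())/45
    print("row",sh.round(4).tolist(),tu.round(4).tolist(),"from",p0.round(4).tolist(),"to",np.round(p,4).tolist())
def show():
    s=read_state(); f=np.array(s["force"]); print("t",s["time_s"],"p",np.round(s["position"],4),"f stand",(RS.T@f).round(2),"j",np.round(s["joint_positions"],1),"op",s["opening"])
E
python3 -c "
from plan import *
p=S2W((-62,0,0));p[2]=.2
rowto(p,tool(180+PSI))"
```

```text
row [-1.2856, -0.8135, 0.1567] [-0.0023, -0.001, -0.5912] from [0.2348, 0.5786, 0.2467] to [0.5003, 0.2072, 0.2]
```

{"fn": "step_arm", "kwargs": {"steps": [[-0.7, -0.44, 0.08, 0, 0, -0.59, 1], [-0.7, -0.44, 0.08, 0, 0, -0.59, 1], [-0.7, -0.44, 0.08, 0, 0, -0.59, 1], [-0.7, -0.44, 0.08, 0, 0, -0.59, 1], [-0.7, -0.44, 0.08, 0, 0, -0.59, 1], [-0.7, -0.44, 0.08, 0, 0, -0.59, 1], [-0.7, -0.44, 0.08, 0, 0, -0.59, 1], [-0.7, -0.44, 0.08, 0, 0, -0.59, 1]]}}

```text
time_s: 0.77
position: [0.3813, 0.3756, 0.223]
tcp_rot: [[-0.997, -0.073, -0.001], [-0.073, 0.997, -0.001], [0.001, -0.001, -1.0]]
force: [-0.2, -0.5, 0.3]
opening: 0.478
grasp_force: 0.0
```

```bash
python3 -c "
from plan import *
show()
p=S2W((-62,0,0));p[2]=.2
rowto(p,tool(180+PSI))"
```

```text
t 0.7667 p [0.3813 0.3756 0.223 ] f stand [-0.2  -0.5   0.26] j [ 32.6  25.2  96.4  -0.   58.4 -61.6] op 0.47755243674184045
row [-0.3549, -0.5886, 0.0767] [-0.0009, -0.0016, -0.0076] from [0.3813, 0.3756, 0.223] to [0.5003, 0.2072, 0.2]
```

{"fn": "step_arm", "kwargs": {"steps": [[-0.355, -0.589, 0.077, 0, 0, -0.007, 1], [-0.355, -0.589, 0.077, 0, 0, -0.007, 1], [-0.355, -0.589, 0.077, 0, 0, -0.007, 1], [-0.355, -0.589, 0.077, 0, 0, -0.007, 1], [-0.355, -0.589, 0.077, 0, 0, -0.007, 1], [-0.355, -0.589, 0.077, 0, 0, -0.007, 1], [-0.355, -0.589, 0.077, 0, 0, -0.007, 1], [-0.355, -0.589, 0.077, 0, 0, -0.007, 1]]}}

```text
time_s: 1.43
position: [0.499, 0.2111, 0.2002]
tcp_rot: [[-0.997, -0.084, -0.001], [-0.084, 0.997, 0.001], [0.001, 0.001, -1.0]]
force: [0.7, 0.3, -0.4]
opening: 0.008
grasp_force: 0.0
```

```bash
python3 -c "
from plan import *
from rig import capture
show()
p=S2W((-62,0,83))
rowto(p,tool(180+PSI))
s=read_state();c=capture('wrist');pickle.dump((s,c),open('w1.pkl','wb'))
cv2.imwrite('pics/w1.png',c['image'][:,:,::-1])"
```

```text
t 1.4333 p [0.499  0.2111 0.2002] f stand [ 0.76  0.28 -0.36] j [ 11.1  27.5  96.8   0.1  55.8 -83.7] op 0.007659116751770663
row [-0.0038, -0.0136, 0.3908] [0.001, -0.0018, 0.0065] from [0.499, 0.2111, 0.2002] to [0.5003, 0.2072, 0.083]
```

View pics/w1.png

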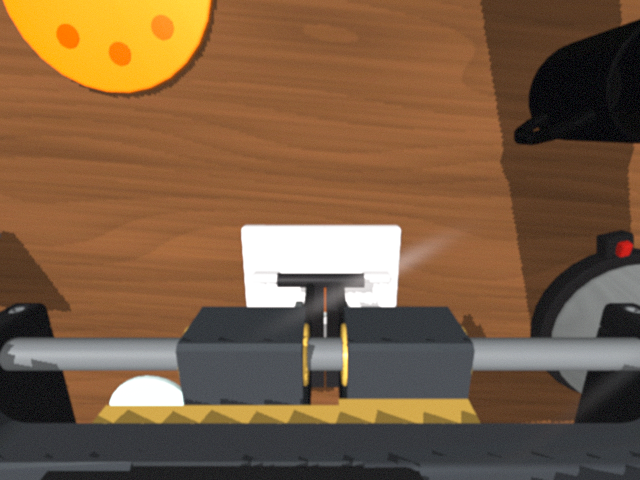

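The wrist picture shows the plate's front edge from (243,227) to (400,227), and the bar from (278,281) to (364,281). I'll check the stand pose with these.

```bash
python3 -c "
from plan import *
s,c=pickle.load(open('w1.pkl','rb'))
A=np.eye(4);A[:3,:3]=s['tcp_rot'];A[:3,3]=s['position']
M=A@np.array(c['T_tool_cam'])
for u,v,z in((243,226,.014),(400.5,226,.014),(278,281,.068),(364,281,.068)):
  p=onz(c,u,v,z,M); print(p.round(4),(RS.T@(p-O)*1000).round(1))
"
```

```text
[0.5073 0.1358 0.014 ] [-60.6 -71.7  14. ]
[0.4951 0.2813 0.014 ] [-61.4  74.2  14. ]
[0.5357 0.1762 0.068 ] [-29.1 -33.7  68. ]
[0.5299 0.2456 0.068 ] [-29.5  35.9  68. ]
```

{"fn": "step_arm", "kwargs": {"steps": [[-0.004, -0.012, 0.1, 0, 0, 0.006, 1], [-0.004, -0.012, 0.2, 0, 0, 0.006, 1], [-0.004, -0.012, 0.3, 0, 0, 0.006, 1], [-0.004, -0.012, 0.39, 0, 0, 0.006, 1], [-0.004, -0.012, 0.39, 0, 0, 0.006, 1], [-0.02, -0.012, 0.39, 0, 0, 0.006, 1], [-0.035, -0.012, 0.39, 0, 0, 0.006, 1], [-0.035, -0.012, 0.39, 0, 0, 0.006, 1]]}}

```text
time_s: 2.15
position: [0.5135, 0.2083, 0.0856]
tcp_rot: [[-0.997, -0.079, 0.006], [-0.079, 0.997, 0.001], [-0.006, 0.001, -1.0]]
force: [0.7, -0.2, 0.1]
opening: 0.006
grasp_force: 0.0
```

```bash
python3 -c "
from plan import *
show()
s=read_state();print((RS.T@(np.array(s['position'])-O)*1000).round(1))
for a in np.arange(.7,1.81,.1):
  x=20-68*np.cos(a);z=24+68*np.sin(a);p=S2W((x-6-9.5,0,z+15));print(a.round(2));rowto(p)
"
```

```text
t 2.15 p [0.5135 0.2083 0.0856] f stand [ 0.71 -0.28  0.06] j [ 10.5  38.5  99.8   0.   41.3 -84. ] op 0.005749725929373606
[-48.7   0.1  85.6]
0.7
row [-0.0039, -0.0002, 0.0094] [0.0, 0.0, 0.0] from [0.5135, 0.2083, 0.0856] to [0.5147, 0.2084, 0.0828]
0.8
row [-0.0195, -0.0002, -0.0071] [0.0, 0.0, 0.0] from [0.5135, 0.2083, 0.0856] to [0.5194, 0.2087, 0.0878]
0.9
row [-0.0366, -0.0002, -0.0219] [0.0, 0.0, 0.0] from [0.5135, 0.2083, 0.0856] to [0.5244, 0.2091, 0.0923]
1.0
row [-0.0551, -0.0003, -0.035] [0.0, 0.0, 0.0] from [0.5135, 0.2083, 0.0856] to [0.53, 0.2096, 0.0962]
1.1
row [-0.0749, -0.0003, -0.0462] [0.0, 0.0, 0.0] from [0.5135, 0.2083, 0.0856] to [0.5358, 0.21, 0.0996]
1.2
row [-0.0956, -0.0003, -0.0553] [0.0, 0.0, 0.0] from [0.5135, 0.2083, 0.0856] to [0.542, 0.2105, 0.1024]
1.3
row [-0.1171, -0.0003, -0.0623] [0.0, 0.0, 0.0] from [0.5135, 0.2083, 0.0856] to [0.5485, 0.211, 0.1045]
1.4
row [-0.1393, -0.0003, -0.0671] [0.0, 0.0, 0.0] from [0.5135, 0.2083, 0.0856] to [0.5551, 0.2115, 0.106]
1.5
row [-0.1618, -0.0003, -0.0697] [0.0, 0.0, 0.0] from [0.5135, 0.2083, 0.0856] to [0.5618, 0.2121, 0.1068]
1.6
row [-0.1844, -0.0004, -0.07] [0.0, 0.0, 0.0] from [0.5135, 0.2083, 0.0856] to [0.5686, 0.2126, 0.107]
1.7
row [-0.207, -0.0004, -0.0681] [0.0, 0.0, 0.0] from [0.5135, 0.2083, 0.0856] to [0.5753, 0.2131, 0.1064]
1.8
row [-0.2293, -0.0004, -0.0639] [0.0, 0.0, 0.0] from [0.5135, 0.2083, 0.0856] to [0.582, 0.2137, 0.1052]
```

{"fn": "step_arm", "kwargs": {"steps": [[-0.004, 0, 0.009, 0, 0, 0, 1], [-0.012, 0, 0.001, 0, 0, 0, 1], [-0.02, 0, -0.007, 0, 0, 0, 1], [-0.028, 0, -0.015, 0, 0, 0, 1], [-0.037, 0, -0.022, 0, 0, 0, 1], [-0.046, 0, -0.029, 0, 0, 0, 1], [-0.055, 0, -0.035, 0, 0, 0, 1], [-0.065, 0, -0.041, 0, 0, 0, 1]]}}

```text
time_s: 2.82
position: [0.5285, 0.2084, 0.0959]
tcp_rot: [[-0.997, -0.078, -0.004], [-0.078, 0.997, -0.001], [0.004, -0.0, -1.0]]
force: [-3.9, 0.1, 2.6]
opening: 0.006
grasp_force: 2.0
```

```bash
python3 -c "
from plan import *
from rig import capture
show()
s=read_state();print((RS.T@(np.array(s['position'])-O)*1000).round(1))
c=capture('side');cv2.imwrite('pics/s1.png',crop(c['image'],250,150,110,90,6)[:,:,::-1])
for a in (1.3,1.5,1.6,1.7,1.75,1.8):
  x=20-68*np.cos(a);z=24+68*np.sin(a);p=S2W((x-6-9.5,0,z+15));print(a);rowto(p)
"
```

```text
t 2.8167 p [0.5285 0.2084 0.0959] f stand [-3.84  0.41  2.56] j [ 10.3  38.3  97.1   0.   44.8 -84.2] op 0.0062564811267483995
[-33.8  -1.1  95.9]
1.3
row [-0.0612, 0.0035, -0.0273] [0.0, 0.0, 0.0] from [0.5302, 0.2085, 0.0963] to [0.5485, 0.211, 0.1045]
1.5
row [-0.1058, 0.0035, -0.035] [0.0, 0.0, 0.0] from [0.5302, 0.2085, 0.0963] to [0.5618, 0.2121, 0.1068]
1.6
row [-0.1284, 0.0035, -0.0355] [0.0, 0.0, 0.0] from [0.5302, 0.2085, 0.0963] to [0.5686, 0.2126, 0.107]
1.7
row [-0.151, 0.0035, -0.0337] [0.0, 0.0, 0.0] from [0.5302, 0.2085, 0.0963] to [0.5753, 0.2131, 0.1064]
1.75
row [-0.1622, 0.0035, -0.032] [0.0, 0.0, 0.0] from [0.5302, 0.2085, 0.0963] to [0.5787, 0.2134, 0.1059]
1.8
row [-0.1733, 0.0035, -0.0297] [0.0, 0.0, 0.0] from [0.5302, 0.2085, 0.0963] to [0.582, 0.2137, 0.1052]
```

View pics/s1.png

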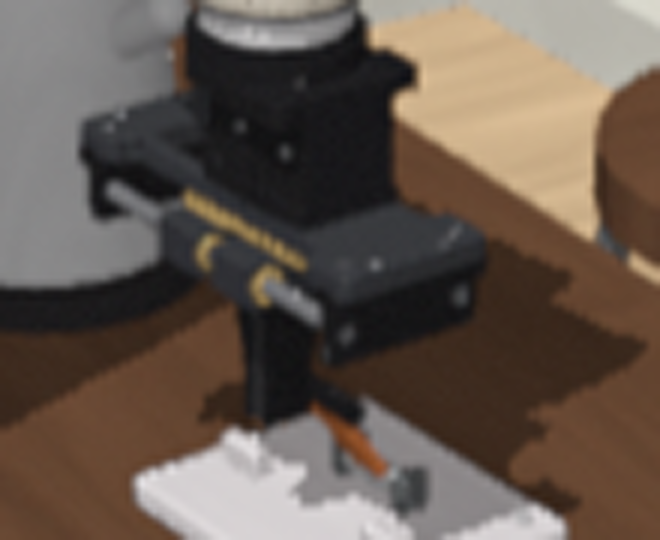

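The finger is at the bar and the orange leg is swinging up.

{"fn": "step_arm", "kwargs": {"steps": [[-0.012, 0.001, -0.008, 0, 0, 0, 1], [-0.024, 0.002, -0.014, 0, 0, 0, 1], [-0.036, 0.003, -0.019, 0, 0, 0, 1], [-0.048, 0.003, -0.023, 0, 0, 0, 1], [-0.06, 0.003, -0.027, 0, 0, 0, 1], [-0.075, 0.003, -0.03, 0, 0, 0, 1], [-0.09, 0.003, -0.033, 0, 0, 0, 1], [-0.105, 0.003, -0.035, 0, 0, 0, 1]]}}

```text
time_s: 3.53
position: [0.5624, 0.2121, 0.1064]
tcp_rot: [[-0.997, -0.078, 0.001], [-0.078, 0.997, 0.0], [-0.001, 0.0, -1.0]]
force: [-1.2, 1.1, 0.4]
opening: 0.005
grasp_force: 0.8
```

```bash
python3 -c "
from plan import *
show()
s=read_state();print((RS.T@(np.array(s['position'])-O)*1000).round(1))
for a in (1.5,1.6,1.65,1.7,1.75,1.8,1.85):
  x=20-68*np.cos(a);z=24+68*np.sin(a);p=S2W((x-6-9.5,0,z+15));print(a);rowto(p)
"
```

```text
t 3.5333 p [0.5624 0.2121 0.1064] f stand [-1.08  1.19  0.37] j [ 10.   39.1  92.1   0.   48.8 -84.5] op 0.005444495978485976
[  0.3   0.  106.4]
1.5
row [0.002, -0.0001, -0.0014] [0.0, 0.0, 0.0] from [0.5624, 0.2121, 0.1064] to [0.5618, 0.2121, 0.1068]
1.6
row [-0.0206, -0.0001, -0.0018] [0.0, 0.0, 0.0] from [0.5624, 0.2121, 0.1064] to [0.5686, 0.2126, 0.107]
1.65
row [-0.0319, -0.0001, -0.0012] [0.0, 0.0, 0.0] from [0.5624, 0.2121, 0.1064] to [0.5719, 0.2129, 0.1068]
1.7
row [-0.0432, -0.0, -0.0] [0.0, 0.0, 0.0] from [0.5624, 0.2121, 0.1064] to [0.5753, 0.2131, 0.1064]
1.75
row [-0.0544, -0.0, 0.0017] [0.0, 0.0, 0.0] from [0.5624, 0.2121, 0.1064] to [0.5787, 0.2134, 0.1059]
1.8
row [-0.0655, -0.0, 0.004] [0.0, 0.0, 0.0] from [0.5624, 0.2121, 0.1064] to [0.582, 0.2137, 0.1052]
1.85
row [-0.0765, -0.0, 0.0069] [0.0, 0.0, 0.0] from [0.5624, 0.2121, 0.1064] to [0.5853, 0.2139, 0.1044]
```

{"fn": "step_arm", "kwargs": {"steps": [[-0.004, 0, 0, 0, 0, 0, 1], [-0.008, 0, 0, 0, 0, 0, 1], [-0.012, 0, 0, 0, 0, 0, 1], [-0.016, 0, 0, 0, 0, 0, 1], [-0.02, 0, 0, 0, 0, 0, 1], [-0.024, 0, 0, 0, 0, 0, 1], [-0.028, 0, 0, 0, 0, 0, 1], [-0.032, 0, 0, 0, 0, 0, 1]]}}

```text
time_s: 4.2
position: [0.5712, 0.2127, 0.1063]
tcp_rot: [[-0.997, -0.078, 0.0], [-0.078, 0.997, -0.0], [-0.0, -0.0, -1.0]]
force: [-1.6, -0.1, -0.1]
opening: 0.008
grasp_force: 0.6
```

{"fn": "step_arm", "kwargs": {"steps": [[-0.002, 0, 0, 0, 0, 0, 1], [-0.004, 0, 0, 0, 0, 0, 1], [-0.006, 0, 0, 0, 0, 0, 1], [-0.008, 0, 0, 0, 0, 0, 1], [-0.01, 0, 0, 0, 0, 0, 1], [-0.012, 0, 0, 0, 0, 0, 1]]}}

```text
time_s: 4.7
position: [0.5747, 0.213, 0.1062]
tcp_rot: [[-0.997, -0.078, -0.0], [-0.078, 0.997, 0.0], [0.0, 0.0, -1.0]]
force: [-0.7, 0.0, 0.4]
opening: -0.001
grasp_force: 0.6
```

{"fn": "step_arm", "kwargs": {"steps": [[-0.001, 0, 0, 0, 0, 0, 1], [-0.002, 0, 0, 0, 0, 0, 1], [-0.003, 0, 0, 0, 0, 0, 1], [-0.004, 0, 0, 0, 0, 0, 1], [-0.005, 0, 0, 0, 0, 0, 1], [-0.006, 0, 0, 0, 0, 0, 1]]}}

```text
time_s: 5.2
position: [0.5764, 0.2132, 0.1062]
tcp_rot: [[-0.997, -0.078, -0.0], [-0.078, 0.997, -0.0], [0.0, -0.0, -1.0]]
force: [-0.4, -1.0, -0.3]
opening: 0.004
grasp_force: 0.5
```

{"fn": "step_arm", "kwargs": {"steps": [[-0.001, 0, 0, 0, 0, 0, 1], [-0.002, 0, 0, 0, 0, 0, 1], [-0.003, 0, 0, 0, 0, 0, 1], [-0.004, 0, 0, 0, 0, 0, 1]]}}

```text
time_s: 5.53
position: [0.5775, 0.2133, 0.1062]
tcp_rot: [[-0.997, -0.078, -0.0], [-0.078, 0.997, -0.0], [0.0, -0.0, -1.0]]
force: [-0.0, -0.1, -0.2]
opening: 0.009
grasp_force: 0.6
```

```bash
python3 -c "
from plan import *
from rig import capture
show()
s=read_state();print((RS.T@(np.array(s['position'])-O)*1000).round(1))
c=capture('side')['image'];t=capture('wrist')['image']
cv2.imwrite('pics/s2.png',np.hstack([crop(c,270,165,66,100,6),crop(t,230,190,200,300,2)])[:,:,::-1])
show()
"
```

```text
t 5.5333 p [0.5775 0.2133 0.1062] f stand [-0.06 -0.13 -0.16] j [  9.9  40.   89.8   0.   50.2 -84.6] op 0.009106250073823553
[ 1.550e+01 -1.000e-01  1.062e+02]Traceback (most recent call last):
  File "<string>", line 7, in <module>
    cv2.imwrite('pics/s2.png',np.hstack([crop(c,270,165,66,100,6),crop(t,230,190,200,300,2)])[:,:,::-1])
                              ~~~~~~~~~^^^^^^^^^^^^^^^^^^^^^^^^^^^^^^^^^^^^^^^^^^^^^^^^^^^^^^
    return _nx.concatenate(arrs, 1, dtype=dtype, casting=casting)
           ~~~~~~~~~~~~~~~^^^^^^^^^^^^^^^^^^^^^^^^^^^^^^^^^^^^^^^
ValueError: all the input array dimensions except for the concatenation axis must match exactly, but along dimension 0, the array at index 0 has size 600 and the array at index 1 has size 580
```

```bash
python3 -c "
from plan import *
from rig import capture
c=capture('side')['image']
cv2.imwrite('pics/s2.png',crop(c,270,165,80,90,6)[:,:,::-1])
show()
"
```

```text
t 5.6833 p [0.5776 0.2133 0.1062] f stand [-0.63  0.34 -0.13] j [  9.9  40.   89.8  -0.   50.2 -84.6] op 0.006293276614837109
```

View pics/s2.png

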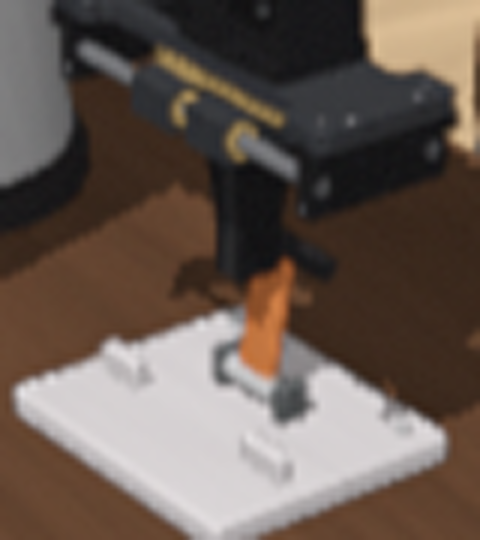

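The leg stands nearly upright with the finger on the bar, and the light force fits hinge friction. I'll go on slowly to the stop.

{"fn": "step_arm", "kwargs": {"steps": [[-0.001, 0, 0, 0, 0, 0, 1], [-0.002, 0, 0, 0, 0, 0, 1], [-0.003, 0, 0, 0, 0, 0, 1], [-0.004, 0, 0, 0, 0, 0, 1], [-0.004, 0, 0, 0, 0, 0, 1]]}}

```text
time_s: 6.1
position: [0.5789, 0.2134, 0.1062]
tcp_rot: [[-0.997, -0.078, 0.0], [-0.078, 0.997, -0.0], [-0.0, -0.0, -1.0]]
force: [-0.4, -0.4, -0.6]
opening: 0.002
grasp_force: 0.5
```

{"fn": "step_arm", "kwargs": {"steps": [[-0.001, 0, 0, 0, 0, 0, 1], [-0.002, 0, 0, 0, 0, 0, 1], [-0.003, 0, 0, 0, 0, 0, 1], [-0.003, 0, 0, 0, 0, 0, 1]]}}

```text
time_s: 6.43
position: [0.5798, 0.2134, 0.1063]
tcp_rot: [[-0.997, -0.078, 0.0], [-0.078, 0.997, -0.0], [-0.0, -0.0, -1.0]]
force: [-1.4, 0.3, -0.1]
opening: 0.006
grasp_force: 0.5
```

{"fn": "step_arm", "kwargs": {"steps": [[-0.001, 0, 0, 0, 0, 0, 1], [-0.002, 0, 0, 0, 0, 0, 1], [-0.003, 0, 0, 0, 0, 0, 1], [-0.003, 0, 0, 0, 0, 0, 1]]}}

```text
time_s: 6.77
position: [0.5807, 0.2135, 0.1063]
tcp_rot: [[-0.997, -0.078, 0.0], [-0.078, 0.997, -0.0], [-0.0, -0.0, -1.0]]
force: [-1.0, -1.0, -0.9]
opening: 0.003
grasp_force: 0.5
```

{"fn": "step_arm", "kwargs": {"steps": [[-0.001, 0, 0, 0, 0, 0, 1], [-0.002, 0, 0, 0, 0, 0, 1], [-0.002, 0, 0, 0, 0, 0, 1]]}}

```text
time_s: 7.02
position: [0.5813, 0.2135, 0.1063]
tcp_rot: [[-0.997, -0.078, 0.0], [-0.078, 0.997, 0.0], [-0.0, 0.0, -1.0]]
force: [-1.4, 0.2, -1.4]
opening: 0.001
grasp_force: 0.5
```

{"fn": "step_arm", "kwargs": {"steps": [[-0.001, 0, 0, 0, 0, 0, 1], [-0.002, 0, 0, 0, 0, 0, 1], [-0.002, 0, 0, 0, 0, 0, 1]]}}

```text
time_s: 7.27
position: [0.5819, 0.2136, 0.1062]
tcp_rot: [[-0.997, -0.078, 0.0], [-0.078, 0.997, 0.0], [-0.0, 0.0, -1.0]]
force: [-1.0, -0.8, -0.5]
opening: 0.006
grasp_force: 0.5
```

{"fn": "step_arm", "kwargs": {"steps": [[-0.001, 0, 0, 0, 0, 0, 1], [-0.002, 0, 0, 0, 0, 0, 1], [-0.002, 0, 0, 0, 0, 0, 1]]}}

```text
time_s: 7.52
position: [0.5825, 0.2137, 0.1063]
tcp_rot: [[-0.997, -0.078, 0.0], [-0.078, 0.997, 0.0], [-0.0, 0.0, -1.0]]
force: [-0.2, -0.5, -0.7]
opening: 0.004
grasp_force: 0.5
```

{"fn": "step_arm", "kwargs": {"steps": [[-0.001, 0, 0, 0, 0, 0, 1], [-0.002, 0, 0, 0, 0, 0, 1], [-0.002, 0, 0, 0, 0, 0, 1]]}}

```text
time_s: 7.77
position: [0.5827, 0.2137, 0.1062]
tcp_rot: [[-0.997, -0.078, -0.001], [-0.078, 0.997, -0.0], [0.001, -0.0, -1.0]]
force: [-1.9, -0.3, 0.6]
opening: 0.005
grasp_force: 0.9
```

{"fn": "step_arm", "kwargs": {"steps": [[-0.001, 0, 0, 0, 0, 0, 1], [-0.002, 0, 0, 0, 0, 0, 1], [-0.002, 0, 0, 0, 0, 0, 1]]}}

```text
time_s: 8.02
position: [0.5828, 0.2137, 0.1062]
tcp_rot: [[-0.997, -0.078, -0.002], [-0.078, 0.997, -0.0], [0.002, -0.0, -1.0]]
force: [-3.1, 0.1, 1.4]
opening: 0.002
grasp_force: 1.8
```

{"fn": "step_arm", "kwargs": {"steps": [[-0.001, 0, 0, 0, 0, 0, 1], [-0.002, 0, 0, 0, 0, 0, 1], [-0.002, 0, 0, 0, 0, 0, 1]]}}

```text
time_s: 8.27
position: [0.5829, 0.2137, 0.1061]
tcp_rot: [[-0.997, -0.078, -0.003], [-0.078, 0.997, -0.0], [0.003, -0.0, -1.0]]
force: [-4.2, -0.1, 2.9]
opening: 0.005
grasp_force: 2.6
```

{"fn": "step_arm", "kwargs": {"steps": [[-0.001, 0, 0, 0, 0, 0, 1], [-0.002, 0, 0, 0, 0, 0, 1], [-0.002, 0, 0, 0, 0, 0, 1]]}}

```text
time_s: 8.52
position: [0.583, 0.2137, 0.1061]
tcp_rot: [[-0.997, -0.078, -0.004], [-0.078, 0.997, -0.001], [0.004, -0.0, -1.0]]
force: [-5.9, -1.4, 2.1]
opening: 0.005
grasp_force: 3.1
```

The stop is felt: the force now grows about 2.2 N per mm while the position holds. I'll ramp to about 10 N and hold it.

{"fn": "step_arm", "kwargs": {"steps": [[-0.002, 0, 0, 0, 0, 0, 1], [-0.004, 0, 0, 0, 0, 0, 1], [-0.006, 0, 0, 0, 0, 0, 1], [-0.006, 0, 0, 0, 0, 0, 1]]}}

```text
time_s: 8.85
position: [0.5832, 0.2137, 0.106]
tcp_rot: [[-0.997, -0.079, -0.008], [-0.079, 0.997, -0.001], [0.008, -0.0, -1.0]]
force: [-8.3, -1.0, 5.4]
opening: 0.007
grasp_force: 4.5
```

```bash
python3 -c "
from plan import *
show()"
```

```text
t 8.85 p [0.5832 0.2137 0.106 ] f stand [-8.33 -0.32  5.39] j [  9.8  40.4  88.7   0.   51.4 -84.7] op 0.006766094689151932
```

The total push is about 9.9 N, so I'll hold here.

{"fn": "step_arm", "kwargs": {"steps": [[-0.001, 0, 0, 0, 0, 0, 1], [-0.001, 0, 0, 0, 0, 0, 1], [-0.001, 0, 0, 0, 0, 0, 1], [-0.001, 0, 0, 0, 0, 0, 1], [-0.001, 0, 0, 0, 0, 0, 1], [-0.001, 0, 0, 0, 0, 0, 1], [-0.001, 0, 0, 0, 0, 0, 1]]}}

```text
time_s: 9.43
position: [0.5832, 0.2137, 0.106]
tcp_rot: [[-0.997, -0.079, -0.008], [-0.079, 0.997, -0.001], [0.008, -0.001, -1.0]]
force: [-8.9, -0.1, 5.2]
opening: 0.008
grasp_force: 4.7
```

{"fn": "step_arm", "kwargs": {"steps": [[0.01, 0, 0, 0, 0, 0, 1], [0.02, 0, 0, 0, 0, 0, 1], [0.04, 0, 0, 0, 0, 0, 1], [0.09, 0, 0, 0, 0, 0, 1], [0.14, 0, -0.1, 0, 0, 0, 1], [0.14, 0, -0.2, 0, 0, 0, 1], [0.14, 0, -0.3, 0, 0, 0, 1], [0.14, 0, -0.4, 0, 0, 0, 1]]}}

```text
time_s: 10.1
position: [0.5458, 0.2108, 0.2279]
tcp_rot: [[-0.997, -0.078, 0.003], [-0.078, 0.997, 0.0], [-0.003, 0.0, -1.0]]
force: [1.0, 0.5, -0.2]
opening: 0.009
grasp_force: 0.0
```

```bash
python3 -c "
from plan import *
from rig import capture
show()
c=capture('side')['image'];t=capture('top')['image']
cv2.imwrite('pics/s3.png',np.hstack([crop(c,260,170,100,75,4),crop(t,170,170,100,75,4)])[:,:,::-1])
p=np.array([.5335,-.1875,.25]); rowto(p,tool(89))
rowto((p+np.array(read_state()['position']))/2)
"
```

```text
t 10.1 p [0.5458 0.2108 0.2279] f stand [ 1.04  0.39 -0.22] j [ 10.2  28.4  89.3  -0.   62.1 -84.3] op 0.00916604055028838
row [0.1568, -1.3218, -0.0635] [0.0177, 0.0132, 2.1221] from [0.5496, 0.2116, 0.2323] to [0.5335, -0.1875, 0.25]
row [0.0784, -0.6609, -0.0317] [0.0, 0.0, 0.0] from [0.5496, 0.2116, 0.2323] to [0.5415, 0.012, 0.2411]
```

View pics/s3.png

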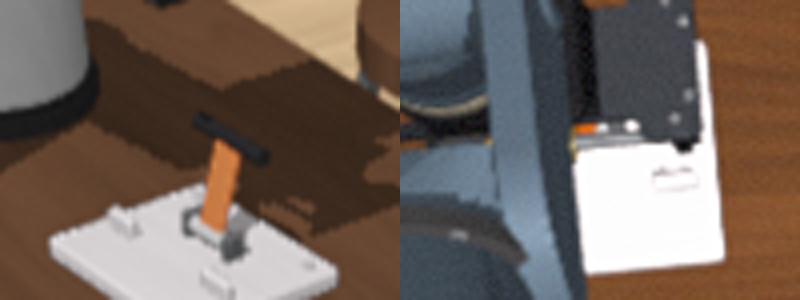

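The leg stays up at the stop after the finger leaves. Next is the tablet.

{"fn": "step_arm", "kwargs": {"steps": [[0.08, -0.66, -0.06, 0.01, 0.01, 0.99, 0], [0.08, -0.66, -0.06, 0.01, 0.01, 0.99, 0], [0.08, -0.66, -0.06, 0.01, 0.01, 0.99, 0], [0.08, -0.66, -0.06, 0.01, 0.01, 0.99, 0], [0.08, -0.66, -0.06, 0.01, 0.01, 0.99, 0], [0.08, -0.66, -0.06, 0.01, 0.01, 0.99, 0], [0.08, -0.66, -0.06, 0.01, 0.01, 0.99, 0]]}}

```text
time_s: 10.78
position: [0.5374, 0.0087, 0.244]
tcp_rot: [[-0.759, 0.651, -0.008], [0.651, 0.759, -0.005], [0.002, -0.009, -1.0]]
force: [0.3, -0.2, -0.1]
opening: 0.445
grasp_force: 0.0
```

```bash
python3 -c "
from plan import *
show()
p=np.array([.5335,-.1875,.25]); rowto(p,tool(89))
"
```

```text
t 10.7833 p [0.5374 0.0087 0.244 ] f stand [ 0.3  -0.26 -0.12] j [-10.8  23.9  94.6  -0.4  61.8 -60. ] op 0.44537273307552677
row [-0.4157, -0.5052, -0.0162] [-0.012, 0.0025, 1.1201] from [0.5374, 0.0087, 0.244] to [0.5335, -0.1875, 0.25]
```

{"fn": "step_arm", "kwargs": {"steps": [[-0.41, -0.5, -0.02, -0.01, 0, 0.99, 0], [-0.41, -0.5, -0.02, -0.01, 0, 0.99, 0], [-0.41, -0.5, -0.02, -0.01, 0, 0.99, 0], [-0.41, -0.5, -0.02, -0.01, 0, 0.99, 0], [-0.41, -0.5, -0.02, -0.01, 0, 0.99, 0], [-0.41, -0.5, -0.02, -0.01, 0, 0.99, 0], [-0.41, -0.5, -0.02, -0.01, 0, 0.99, 0], [-0.41, -0.5, -0.02, -0.01, 0, 0.99, 0]]}}

```text
time_s: 11.45
position: [0.5343, -0.1838, 0.2505]
tcp_rot: [[-0.092, 0.996, -0.002], [0.996, 0.092, -0.002], [-0.002, -0.002, -1.0]]
force: [-1.0, 0.8, 1.1]
opening: 0.501
grasp_force: 0.0
```

```bash
python3 -c "
from plan import *
from rig import capture
show()
s=read_state();c=capture('wrist');pickle.dump((s,c),open('w2.pkl','wb'))
cv2.imwrite('pics/w2.png',c['image'][:,:,::-1])
p=np.array([.5335,-.1875,.136]); rowto(p,tool(89))
"
```

```text
t 11.45 p [ 0.5343 -0.1838  0.2505] f stand [-0.98  0.87  1.13] j [-30.2  25.4  90.6  -0.2  64.1 -35.4] op 0.5008581162417559
row [-0.0136, -0.0031, 0.3821] [-0.0032, 0.002, 0.1419] from [0.5343, -0.1832, 0.2506] to [0.5335, -0.1875, 0.136]
```

View pics/w2.png

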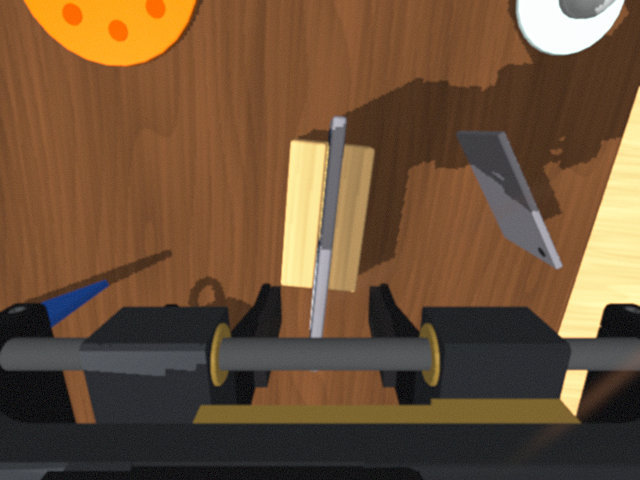

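The wrist picture shows the tablet's top edge between the open fingers, from about (339,119) at its left end down to (317,338) at the rod. I'll check its line.

```bash
python3 -c "
from plan import *
s,c=pickle.load(open('w2.pkl','rb'))
A=np.eye(4);A[:3,:3]=s['tcp_rot'];A[:3,3]=s['position']
M=A@np.array(c['T_tool_cam'])
for u,v in((333,119),(345,119),(317,245),(333,245),(311,338),(324,338)): print(onz(c,u,v,.15,M).round(4))
for u,v in((292,140),(374,149),(355,291),(281,286)): print(onz(c,u,v,.038,M).round(4))
"
```

```text
[ 0.5305 -0.0952  0.15  ]
[ 0.5379 -0.0945  0.15  ]
[ 0.5276 -0.1783  0.15  ]
[ 0.5387 -0.1773  0.15  ]
[ 0.5294 -0.2523  0.15  ]
[ 0.5392 -0.2514  0.15  ]
[ 0.4961 -0.1146  0.038 ]
[ 0.5733 -0.1156  0.038 ]
[ 0.5727 -0.2625  0.038 ]
[ 0.4941 -0.2641  0.038 ]
```

{"fn": "step_arm", "kwargs": {"steps": [[-0.017, -0.001, 0.13, 0, 0, 0.14, 0], [-0.017, -0.001, 0.24, 0, 0, 0.14, 0], [-0.017, -0.001, 0.33, 0, 0, 0.14, 0], [-0.017, -0.001, 0.39, 0, 0, 0.14, 0], [-0.017, -0.001, 0.39, 0, 0, 0.14, 0], [-0.017, -0.001, 0.39, 0, 0, 0.14, 0]]}}

```text
time_s: 12.0
position: [0.5338, -0.1872, 0.1334]
tcp_rot: [[0.014, 1.0, -0.005], [1.0, -0.014, -0.0], [-0.001, -0.005, -1.0]]
force: [-0.4, -0.3, -0.0]
opening: 0.502
grasp_force: 0.0
```

{"fn": "step_arm", "kwargs": {"steps": [[0, 0, 0, 0, 0, 0, 1], [0, 0, 0, 0, 0, 0, 1], [0, 0, 0, 0, 0, 0, 1], [0, 0, 0, 0, 0, 0, 1], [0, 0, 0, 0, 0, 0, 1], [0, 0, 0, 0, 0, 0, 1], [0, 0, 0, 0, 0, 0, 1], [0, 0, 0, 0, 0, 0, 1]]}}

```text
time_s: 12.67
position: [0.5344, -0.1879, 0.1347]
tcp_rot: [[0.016, 1.0, -0.002], [1.0, -0.016, -0.002], [-0.002, -0.002, -1.0]]
force: [-0.1, 0.4, 2.5]
opening: 0.103
grasp_force: 30.0
```

```bash
python3 -c "
from plan import *
show(); s=read_state(); print(s['grasp_force'],s['force'])"
```

```text
t 12.6667 p [ 0.5344 -0.1879  0.1347] f stand [-0.1   0.38  2.5 ] j [-30.6  34.7  96.2  -0.2  49.1 -29.6] op 0.1028590037210476
29.99388421420008 [-0.13192743  0.36880803  2.50479392]
```

{"fn": "step_arm", "kwargs": {"steps": [[0, 0, -0.03, 0, 0, 0, 1], [0, 0, -0.08, 0, 0, 0, 1], [0, 0, -0.16, 0, 0, 0, 1], [0, 0, -0.25, 0, 0, 0, 1], [0, 0, -0.34, 0, 0, 0, 1], [0, 0, -0.43, 0, 0, 0, 1], [0, 0, -0.46, 0, 0, 0, 1], [0, 0, -0.46, 0, 0, 0, 1]]}}

```text
time_s: 13.33
position: [0.5354, -0.1881, 0.2746]
tcp_rot: [[0.016, 1.0, 0.001], [1.0, -0.016, -0.004], [-0.004, 0.002, -1.0]]
force: [1.1, -0.6, -4.1]
opening: 0.099
grasp_force: 30.0
```

```bash
cat >> plan.py <<'E'
# tablet held: TCP is L above the lower edge along tablet z (mm), centred in thickness
L=124.
def place(xr,z,th,y=0):  # rear-lower edge at stand (xr,z) mm, lean th deg -> TCP pos, tool R
    t=np.radians(th); zt=np.array([np.sin(t),0,np.cos(t)]); xt=np.array([np.cos(t),0,-np.sin(t)])
    p=np.array([xr,y,z])-4.5*xt+L*zt
    R=np.c_[[0,1,0],xt,-zt]
    return S2W(p),RS@R
E
python3 -c "
from plan import *
from rig import capture
show(); s=read_state(); print(s['grasp_force'])
p,R=place(3,150,0); rowto(p,R)
s=read_state();c=capture('side');pickle.dump((s,c),open('s4.pkl','wb'))
cv2.imwrite('pics/s4.png',crop(c['image'],300,110,180,150,4)[:,:,::-1])
"
```

```text
t 13.3333 p [ 0.5354 -0.1881  0.2746] f stand [ 1.09 -0.67 -4.08] j [-30.6  23.9  88.8  -0.2  67.1 -29.6] op 0.0990017880639723
29.99353819526732
row [1.3348, 0.0628, -0.0033] [0.0017, 0.0052, -0.1202] from [0.5354, -0.1881, 0.2746] to [0.5606, 0.212, 0.274]
```

View pics/s4.png

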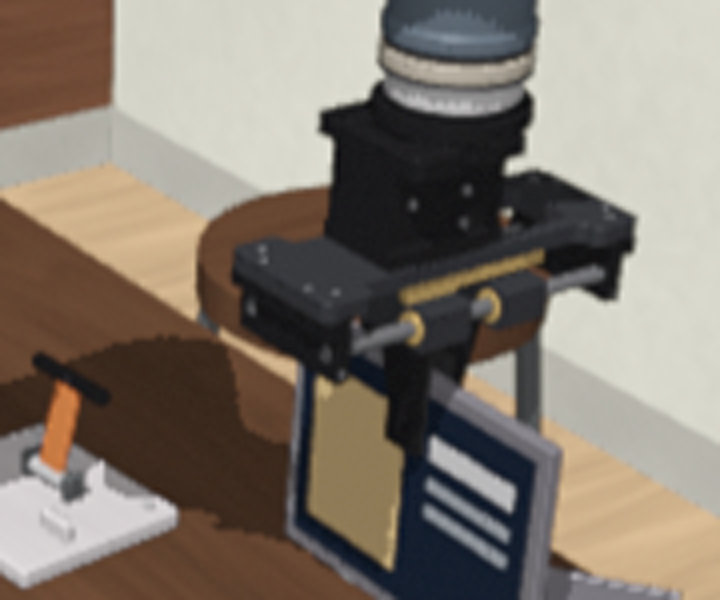

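The tablet is held squarely and hangs clear. Next I'll carry it to above the stand.

{"fn": "step_arm", "kwargs": {"steps": [[0.1, 0.01, 0, 0, 0, 0, 1], [0.23, 0.02, 0, 0, 0, -0.03, 1], [0.36, 0.03, 0, 0, 0, -0.06, 1], [0.49, 0.04, 0, 0, 0, -0.09, 1], [0.62, 0.05, 0, 0, 0, -0.12, 1], [0.75, 0.06, 0, 0, 0, -0.12, 1], [0.88, 0.06, 0, 0, 0, -0.12, 1], [0.98, 0.06, 0, 0, 0, -0.12, 1]]}}

```text
time_s: 14.05
position: [0.555, 0.1091, 0.2687]
tcp_rot: [[-0.079, 0.997, -0.009], [0.997, 0.079, -0.0], [0.0, -0.009, -1.0]]
force: [0.1, -1.1, -3.8]
opening: 0.103
grasp_force: 30.0
```

```bash
python3 -c "
from plan import *
show()
p,R=place(3,150,0); rowto(p,R)
p,R=place(3,130,18); rowto(p,R)
"
```

```text
t 14.05 p [0.555  0.1091 0.2687] f stand [ 0.01 -1.1  -3.8 ] j [-0.2 24.4 89.  -0.  67.1 -4.7] op 0.10266482431753989
row [0.3404, 0.0457, -0.0178] [-0.0117, -0.0006, 0.0011] from [0.555, 0.1091, 0.2687] to [0.5606, 0.212, 0.274]
row [0.3403, 0.1749, 0.0633] [0.3883, -0.0004, 0.0012] from [0.555, 0.1091, 0.2687] to [0.599, 0.215, 0.2493]
```

{"fn": "step_arm", "kwargs": {"steps": [[0.1, 0.05, 0.01, 0.06, 0, 0, 1], [0.2, 0.09, 0.02, 0.14, 0, 0, 1], [0.28, 0.13, 0.04, 0.22, 0, 0, 1], [0.34, 0.15, 0.05, 0.3, 0, 0, 1], [0.34, 0.17, 0.06, 0.37, 0, 0, 1], [0.34, 0.17, 0.06, 0.37, 0, 0, 1], [0.34, 0.17, 0.06, 0.37, 0, 0, 1]]}}

```text
time_s: 14.63
position: [0.5991, 0.2114, 0.2498]
tcp_rot: [[-0.078, 0.953, -0.293], [0.997, 0.074, -0.025], [-0.002, -0.294, -0.956]]
force: [-0.5, 0.1, -4.0]
opening: 0.104
grasp_force: 30.0
```

```bash
python3 -c "
from plan import *
show()
for z in (130,60,24,16): p,R=place(3,z,17); rowto(p,R)
"
```

```text
t 14.6333 p [0.5991 0.2114 0.2498] f stand [-0.45  0.11 -4.04] j [ 8.9 38.1 68.2  1.2 90.8  4.2] op 0.10400130536647463
row [0.0122, -0.0062, 0.0016] [-0.0021, 0.0028, -0.0009] from [0.5991, 0.2114, 0.2498] to [0.5969, 0.2148, 0.2499]
row [0.0127, 0.0624, 0.2246] [-0.0021, 0.0028, -0.0009] from [0.5991, 0.2114, 0.2498] to [0.5969, 0.2148, 0.1799]
row [0.013, 0.0976, 0.3393] [-0.0021, 0.0028, -0.0009] from [0.5991, 0.2114, 0.2498] to [0.5969, 0.2148, 0.1439]
row [0.013, 0.1055, 0.3648] [-0.0021, 0.0028, -0.0009] from [0.5991, 0.2114, 0.2498] to [0.5969, 0.2148, 0.1359]
```

{"fn": "step_arm", "kwargs": {"steps": [[0.012, 0.0, 0.02, 0, 0, 0, 1], [0.012, 0.015, 0.07, 0, 0, 0, 1], [0.012, 0.035, 0.135, 0, 0, 0, 1], [0.012, 0.054, 0.197, 0, 0, 0, 1], [0.012, 0.07, 0.25, 0, 0, 0, 1], [0.012, 0.082, 0.29, 0, 0, 0, 1], [0.012, 0.09, 0.315, 0, 0, 0, 1], [0.012, 0.09, 0.315, 0, 0, 0, 1]]}}

```text
time_s: 15.3
position: [0.5967, 0.2145, 0.1537]
tcp_rot: [[-0.078, 0.953, -0.291], [0.997, 0.074, -0.024], [-0.002, -0.292, -0.956]]
force: [-0.3, 0.8, -3.9]
opening: 0.103
grasp_force: 30.0
```

```bash
python3 -c "
from plan import *
from rig import capture
show()
for z in (30,20,14,12): p,R=place(3,z,17); rowto(p,R)
c=capture('side')
cv2.imwrite('pics/s5.png',crop(c['image'],240,120,120,140,4)[:,:,::-1])
"
```

```text
t 15.3 p [0.5967 0.2145 0.1537] f stand [-0.21  0.85 -3.87] j [ 9.1 43.7 73.   1.3 80.3  4.3] op 0.10286921647415471
row [0.0011, 0.0044, 0.012] [-0.0, 0.0015, -0.0016] from [0.5967, 0.2145, 0.1537] to [0.5969, 0.2148, 0.1499]
row [0.0012, 0.0142, 0.0438] [-0.0, 0.0015, -0.0016] from [0.5967, 0.2145, 0.1537] to [0.5969, 0.2148, 0.1399]
row [0.0012, 0.02, 0.063] [-0.0, 0.0015, -0.0016] from [0.5967, 0.2145, 0.1537] to [0.5969, 0.2148, 0.1339]
row [0.0012, 0.022, 0.0693] [-0.0, 0.0015, -0.0016] from [0.5967, 0.2145, 0.1537] to [0.5969, 0.2148, 0.1319]
```

View pics/s5.png

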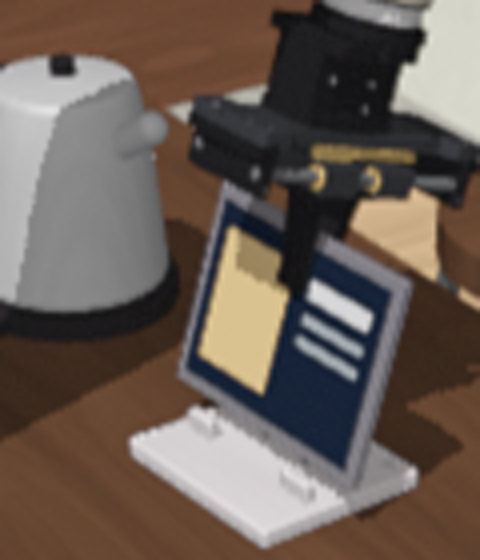

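The tablet is behind the prongs, centred, with its lower edge about 20 mm above the plate. I'll lower it slowly and feel for contact.

{"fn": "step_arm", "kwargs": {"steps": [[0.001, 0.003, 0.01, 0, 0, 0, 1], [0.001, 0.006, 0.02, 0, 0, 0, 1], [0.001, 0.01, 0.03, 0, 0, 0, 1], [0.001, 0.013, 0.04, 0, 0, 0, 1], [0.001, 0.015, 0.047, 0, 0, 0, 1], [0.001, 0.016, 0.05, 0, 0, 0, 1], [0.001, 0.016, 0.05, 0, 0, 0, 1]]}}

```text
time_s: 15.93
position: [0.5982, 0.2154, 0.1391]
tcp_rot: [[-0.078, 0.954, -0.289], [0.997, 0.075, -0.024], [-0.001, -0.29, -0.957]]
force: [-0.1, -0.3, -3.5]
opening: 0.103
grasp_force: 30.0
```

{"fn": "step_arm", "kwargs": {"steps": [[0, 0.001, 0.003, 0, 0, 0, 1], [0, 0.002, 0.006, 0, 0, 0, 1], [0, 0.003, 0.009, 0, 0, 0, 1], [0, 0.003, 0.009, 0, 0, 0, 1]]}}

```text
time_s: 16.27
position: [0.5984, 0.2154, 0.1364]
tcp_rot: [[-0.078, 0.954, -0.289], [0.997, 0.075, -0.024], [-0.001, -0.29, -0.957]]
force: [-1.1, -0.3, -4.9]
opening: 0.101
grasp_force: 30.0
```

{"fn": "step_arm", "kwargs": {"steps": [[0, 0.001, 0.002, 0, 0, 0, 1], [0, 0.001, 0.004, 0, 0, 0, 1], [0, 0.001, 0.004, 0, 0, 0, 1]]}}

```text
time_s: 16.52
position: [0.5983, 0.2154, 0.1353]
tcp_rot: [[-0.078, 0.954, -0.289], [0.997, 0.075, -0.024], [-0.001, -0.29, -0.957]]
force: [0.0, -0.6, -3.7]
opening: 0.104
grasp_force: 30.0
```

{"fn": "step_arm", "kwargs": {"steps": [[0, 0, 0.002, 0, 0, 0, 1], [0, 0, 0.004, 0, 0, 0, 1], [0, 0, 0.004, 0, 0, 0, 1]]}}

```text
time_s: 16.77
position: [0.5984, 0.2154, 0.1347]
tcp_rot: [[-0.078, 0.954, -0.288], [0.997, 0.075, -0.024], [-0.001, -0.289, -0.957]]
force: [0.6, 0.2, -1.7]
opening: 0.104
grasp_force: 30.0
```

{"fn": "step_arm", "kwargs": {"steps": [[0, 0, 0.002, 0, 0, 0, 1], [0, 0, 0.004, 0, 0, 0, 1], [0, 0, 0.004, 0, 0, 0, 1]]}}

```text
time_s: 17.02
position: [0.5984, 0.2153, 0.1346]
tcp_rot: [[-0.078, 0.955, -0.287], [0.997, 0.075, -0.024], [-0.001, -0.288, -0.958]]
force: [0.6, -1.2, 4.9]
opening: 0.099
grasp_force: 30.0
```

{"fn": "step_arm", "kwargs": {"steps": [[0, 0, 0.002, 0, 0, 0, 1], [0, 0, 0.004, 0, 0, 0, 1], [0, 0, 0.004, 0, 0, 0, 1]]}}

```text
time_s: 17.27
position: [0.5984, 0.2153, 0.1346]
tcp_rot: [[-0.078, 0.955, -0.286], [0.997, 0.075, -0.023], [-0.001, -0.287, -0.958]]
force: [1.9, -1.7, 9.6]
opening: 0.1
grasp_force: 30.0
```

Contact with the plate is made. I'll ease off and tip the tablet back towards the leg.

{"fn": "step_arm", "kwargs": {"steps": [[0, 0.001, -0.003, 0, 0, 0, 1], [0, 0.002, -0.006, 0.005, 0, 0, 1], [0, 0.006, -0.006, 0.02, 0, 0, 1], [0, 0.01, -0.006, 0.03, 0, 0, 1], [0, 0.014, -0.006, 0.04, 0, 0, 1], [0, 0.014, -0.006, 0.04, 0, 0, 1], [0, 0.014, -0.006, 0.04, 0, 0, 1]]}}

```text
time_s: 17.85
position: [0.6024, 0.2156, 0.1334]
tcp_rot: [[-0.078, 0.945, -0.319], [0.997, 0.074, -0.026], [-0.001, -0.32, -0.948]]
force: [0.8, -1.0, 7.2]
opening: 0.105
grasp_force: 30.0
```

```bash
python3 -c "
from plan import *
show(); s=read_state(); R=RS.T@np.array(s['tcp_rot']); print((RS.T@(np.array(s['position'])-O)*1000).round(1), 'lean',np.degrees(np.arctan2(-R[0,2],-R[2,2])), s['moment'])
p=(RS.T@(np.array(s['position'])-O)*1000);print('rear lower edge',p+L*R[:,2]+4.5*R[:,1])"
```

```text
t 17.85 p [0.6024 0.2156 0.1334] f stand [ 0.72 -1.11  7.19] j [ 9.1 46.1 71.4  1.4 81.   4.2] op 0.10475769440645737
[ 40.5   0.4 133.4] lean 18.64615529399398 [-0.19163905  0.3412789   0.06370421]
rear lower edge [ 5.100695    0.25118906 14.49212439]
```

{"fn": "step_arm", "kwargs": {"steps": [[0, 0, -0.003, 0, 0, 0, 1], [0, 0, -0.006, 0, 0, 0, 1], [0, 0, -0.006, 0, 0, 0, 1], [0, 0, -0.006, 0, 0, 0, 1]]}}

```text
time_s: 18.18
position: [0.6023, 0.2157, 0.1335]
tcp_rot: [[-0.078, 0.944, -0.319], [0.997, 0.074, -0.026], [-0.001, -0.32, -0.947]]
force: [-0.2, 0.1, 0.3]
opening: 0.099
grasp_force: 30.0
```

```bash
python3 -c "
from plan import *
show()"
```

```text
t 18.1833 p [0.6023 0.2157 0.1335] f stand [-0.14  0.15  0.31] j [ 9.1 46.1 71.4  1.4 81.1  4.2] op 0.0994438596394061
```

{"fn": "step_arm", "kwargs": {"steps": [[0, 0, 0, 0, 0, 0, 0.7], [0, 0, 0, 0, 0, 0, 0.6], [0, 0, 0, 0, 0, 0, 0.4], [0, 0, 0, 0, 0, 0, 0.3], [0, 0, 0, 0, 0, 0, 0.3], [0, 0, 0, 0, 0, 0, 0.3], [0, 0, 0, 0, 0, 0, 0.3]]}}

```text
time_s: 18.77
position: [0.6025, 0.2158, 0.1342]
tcp_rot: [[-0.078, 0.945, -0.318], [0.997, 0.074, -0.026], [-0.001, -0.319, -0.948]]
force: [-0.2, 0.1, -0.5]
opening: 0.342
grasp_force: 0.0
```

```bash
python3 -c "
from plan import *
show()"
```

```text
t 18.7667 p [0.6025 0.2158 0.1342] f stand [-0.17  0.08 -0.46] j [ 9.1 46.1 71.4  1.4 81.1  4.2] op 0.3424042556993869
```

Released, with no force on the tool. I'll withdraw straight back along the fingers.

{"fn": "step_arm", "kwargs": {"steps": [[0, 0, -0.03, 0, 0, 0, 0.3], [0, 0, -0.08, 0, 0, 0, 0.3], [0, 0, -0.15, 0, 0, 0, 0.3], [0, 0, -0.23, 0, 0, 0, 0.3], [0, 0, -0.32, 0, 0, 0, 0.3], [0, 0, -0.4, 0, 0, 0, 0.3], [0, 0, -0.45, 0, 0, 0, 0.3], [0, 0, -0.45, 0, 0, 0, 0.3]]}}

```text
time_s: 19.43
position: [0.6484, 0.2196, 0.267]
tcp_rot: [[-0.078, 0.948, -0.309], [0.997, 0.074, -0.025], [-0.0, -0.31, -0.951]]
force: [0.2, 0.0, 0.7]
opening: 0.354
grasp_force: 0.0
```

```bash
python3 -c "
from plan import *
from rig import capture
show()
c=capture('side')
pickle.dump(c,open('s6.pkl','wb'))
cv2.imwrite('pics/s6.png',crop(c['image'],260,160,100,100,6)[:,:,::-1])
"
```

```text
t 19.4333 p [0.6484 0.2196 0.267 ] f stand [0.24 0.01 0.7 ] j [ 8.8 42.  57.5  1.3 98.5  4.3] op 0.3536087168860873
```

View pics/s6.png

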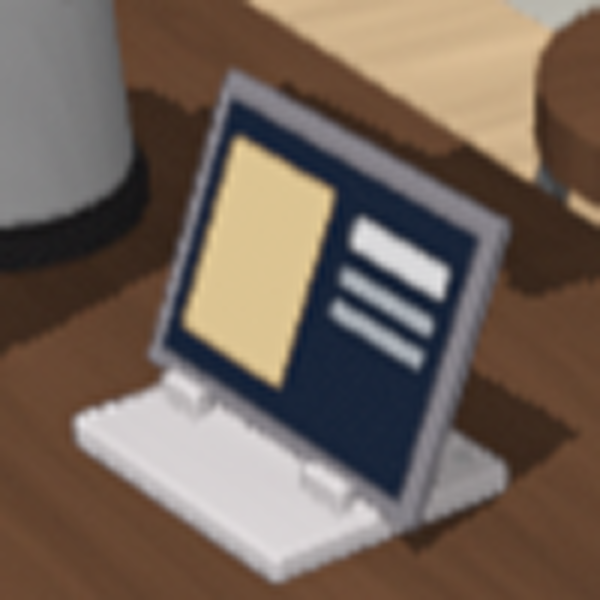

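The tablet leans back on the leg behind both prongs, screen to the front, about centred: in the crop its lower corners are near (152,358) and (402,520), its top corners near (232,70) and (510,225). I'll settle, check the lean against a model, and hand in.

{"fn": "step_arm", "kwargs": {"steps": [[0, 0, -0.05, 0, 0, 0, 0.3], [0, 0, -0.05, 0, 0, 0, 0.3], [0, 0, -0.05, 0, 0, 0, 0.3], [0, 0, -0.05, 0, 0, 0, 0.3], [0, 0, -0.05, 0, 0, 0, 0.3], [0, 0, -0.05, 0, 0, 0, 0.3], [0, 0, -0.05, 0, 0, 0, 0.3], [0, 0, -0.05, 0, 0, 0, 0.3]]}}

```text
time_s: 20.15
position: [0.65, 0.2196, 0.2759]
tcp_rot: [[-0.078, 0.945, -0.319], [0.997, 0.074, -0.026], [-0.001, -0.32, -0.947]]
force: [-0.0, 0.3, 0.2]
opening: 0.351
grasp_force: 0.0
```

```bash
python3 -c "
from plan import *
from rig import capture
c0=pickle.load(open('s6.pkl','rb'));c=capture('side')
d=np.abs(c['image'].astype(int)-c0['image'])[165:255,262:350];print('diff',d.mean(),d.max())
for xr,th in((5,18.5),(2,20),(-1.5,22),(5,28)):
  t=np.radians(th);zt=np.array([np.sin(t),0,np.cos(t)]);xt=np.array([np.cos(t),0,-np.sin(t)])
  b=np.array([xr,0,14]);P=[b+[0,95,0]+140*zt,b+[0,-95,0]+140*zt,b+[0,95,0]-9*xt,b+[0,-95,0]-9*xt]
  q=proj(c,np.array([S2W(p) for p in P]));print(xr,th,((q-[260,160])*6).round(0).tolist())
show()
"
```

```text
diff 0.5891835016835016 37
5 18.5 [[232.0, 69.0], [506.0, 222.0], [141.0, 357.0], [399.0, 529.0]]
2 20 [[233.0, 71.0], [506.0, 224.0], [135.0, 358.0], [394.0, 531.0]]
-1.5 22 [[235.0, 74.0], [508.0, 227.0], [129.0, 360.0], [388.0, 533.0]]
5 28 [[270.0, 76.0], [544.0, 228.0], [142.0, 354.0], [400.0, 526.0]]
t 20.2 p [0.6501 0.2196 0.276 ] f stand [-0.39  0.06  0.28] j [  8.8  42.1  56.1   1.3 100.4   4.4] op 0.35024095872341593
```

The corners match a lean of about 18.5° (0.32 rad) with the lower edge at x ≈ 5 mm, and the tablet is at rest. Handing in.

```bash
python3 -c "
from rig import *
print(hand_in())"
```

```text
the job is handed in; nothing more can be done
None
```

I handed the job in at about 20 s, with no verdict returned. The leg was pressed to its stop at about 10 N for over half a second. The tablet is released on the stand, about centred, screen to the front, leaning back about 18.5° (0.32 rad) and at rest.

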